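Raise the forked injector prop

ROBOT

A 6-joint arm with a two-finger parallel gripper is mounted at the origin on a cart in front of the work surface, level with it; the furniture and walls round the work are solid. World frame = base frame: x ahead of the robot, y to its left, z up, the work surface at z = 0. Lengths are in m, angles in rad, forces in N, time in s.
With the tool pointing down it reaches from about 0.35 to 0.725 m from the base axis. Payload 6 kg.
Tool frame: the origin (TCP) lies midway between the tips of the shut fingers; the grasp point (between the pads) lies 19 mm behind it (manip.grip_point_offset is the distance from the TCP to the grasp point, in m); x points along the fingers, z is the direction in which the jaws open and shut, and the axes are right-handed (so a half turn about x gives the same grasp; the last joint's range is limited). The gripper opens to 85 mm and grips with 20 to 120 N. Pads are 22 mm wide; open, the fingers measure 114 mm over their backs; the gripper's body (76 mm by 85 mm) begins 54 mm behind the grasp point. The pads swing forward as they close: fully open they stand 13 mm farther back than shut.
Start: joints at [1.465, 0.04, 0.085, 0, -1.615, -0.334], TCP at [0.255, 0.543, 0.231] pointing down, gripper open.
Joint ranges: [-2.56, 2.56], [-1.29, 2.01], [-1.08, 1.49], [-3.29, 1.98], [-2.81, -0.18], [-2.99, 2.99]. Speed limits (rad/s): [2.57, 2.57, 3.01, 3.14, 3.14, 3.14].

INTERFACE

Orientations are given as a unit quaternion [w, x, y, z].
In Python, from station import manip, open_jaws, clamp, optics, finder gives the robot as it stands. Calls block until the motion is done:
- manip.move_ptp(position, orientation): joint-space move of the TCP to a pose.
- manip.line_to(position, orientation=None, v=0.15): straight line of the TCP; orientation=None keeps the orientation; v is the mean speed in m/s.
- manip.set_joints(angles): joint-space move.
- open_jaws() and clamp(f_grip=None): open the fingers fully, or close them until they stop; f_grip is the grip in N (None keeps the last).
- manip.hold(seconds).
- manip.solve_ik(position, orientation): joint angles nearest the present ones, or None.
- manip.get_obs(): the state.
- optics.camera(name): name is "scene" or "top" or "wrist"; returns a dict with "image" (420x560x3 uint8, red, green, blue), "z_map" (420x560 float32, m along the optical axis (not along the pixel's ray), 0 where there is no reading), "fx", "fy", "cx", "cy" (pixels), "R" (3x3) and "t" (3): a world point X has camera coordinates R X + t. Camera axes: x right, y down, z forward; pixel columns grow to the right and rows downward; lengths in m; the calibration is good to about 2 mm. A picture is of the moment at which its call begins.
A pose or a line that the arm cannot do raises manip.IKError and nothing moves.
- manip.close_job(): hands the job in, once; it reports no verdict.
Trained networks look in the newest picture that a camera, given by its name, has taken for a name from the list of things; names that differ only in an ending like _2 or _b are one class to them, and where a whole thing is asked for, a point or a joint stands for the part that bears it (a point fixed in the world has none). Each returns a list of dicts, best first, with "score" (0 to 1); they miss things now and then, are a little off and sometimes report something else, mostly with a low value. They report only what shows in the picture. A call takes as long as a camera call. They do not tell look-alikes from the thing itself.
- finder.find_in(camera, label): "box" ([left, top, width, height] in pixels, round what is visible of it).
- finder.silhouettes(camera, label): "pixels" (420x560 bool, what is visible of it) and "box" ([left, top, width, height] in pixels, round what is visible of it).
The state is a dict: "clock": time; "q": joint angles; "joint_velocities": joint speeds; "joint_efforts": joint torques, N m; "tool_pos": TCP position; "orientation": TCP orientation; "contact_force": force on the tool from outside, world axes, zero at the start; "torque": the same for the moment, N m; "grip_width": opening from 0.0 (shut) to 1.0 (fully open).
Only numpy, scipy, OpenCV 4.12 (cv2) and the standard library are available. Lean on these libraries where they do the work, as an engineer would, in place of code of your own. Each camera call takes 0.05 s, during which the arm holds its last target.

TASK

Get the injector prop ready: two small fold-up props are screwed to the bench with their arms folded down. Swing up the arm with the open fork at its end, over past upright until it leans back against its stop and stays up by itself, and let go of it. Leave the other arm, the one with the solid flat end, folded down.

Things in the scene. Friction and masses are not known exactly. Their poses are not given: they have to be found in the camera images.
- fork_arm (a joint): Hinge of the forked prop's arm (rad). 0: folded, level, free end pointing roughly at the robot; grows as that end swings up and over, away from the robot; 1.57 upright; 1.92 leaning back on its stop pin. It turns freely: let go below 1.57 it falls back to 0, beyond it drops on to the stop and stays. About 0.14 kg; plain aluminium bar 14 mm wide, 12 mm thick, U-shaped fork at the free end.
- fork_arm_head (a point): Centre of the fork head, midway between its prongs, 96 mm along the arm from the hinge axis; 42 mm over the bench when folded (bare bench below), 132 mm on the stop. Two prongs, 8 mm wide, 24 mm gap, 40 mm over their parallel outer faces (grip there), 12 mm thick; head 76 to 112 mm from the hinge axis. Axes at joint 0: z up, -x from hinge to head, y along the hinge axis.
- fork_arm_hinge (a point): Middle of the forked prop's hinge axis, 42 mm over the bench, fixed. y along the hinge axis (level), -x the way the folded arm points, z up. Fixed base below: dark steel plate 125 x 64 x 8 mm, ending 72 mm from the hinge axis on the arm's side; two grey cheeks 65 mm high at the hinge, 29 mm over both; grey rest post under the folded bar 55 mm from the hinge axis.
- flat_arm (a joint): Hinge of the other prop's arm (rad), same sizes and meaning as fork_arm, but its head is a solid flat-ended block 40 mm wide without a gap. It stands 0.2 to 0.4 m to the left or right of the forked one. It is folded, at 0, and stays so.
There are look-alikes about, which are no part of the job. What is shaped like the part that bears fork_arm but purple is not meant.

How it is judged:
By the outcome, as a careful person would: the job done as asked, in the order asked, and still so for the second after the job is handed in, with the robot touching nothing.
It also fails if it takes over 38 s, if anything falls off the work surface, if the arm or the gripper's body presses on something with over 40 N, if the wrist force passes 120 N, or if a joint passes its speed limit or range.

## Working session

There is one attempt and no reset: what is moved stays moved. The work goes in short steps, each a Python script; the robot and the scene stay as the last script left them, time stands still between calls to the robot, and variables do not carry over. Pictures are saved under pics/ and viewed, and the job is handed in when it is done.

```bash
mkdir -p pics; ls; python3 - <<'E'
from station import manip, open_jaws, clamp, optics, finder
import cv2, numpy as np
for c in ["scene","top"]:
    d=optics.camera(c); cv2.imwrite(f"pics/{c}0.png",d["image"][:,:,::-1]); np.savez(f"{c}0.npz",**d)
    for l in ["fork_arm","flat_arm","fork_arm_head"]:
        print(c,l,[(r["box"],round(r["score"],2)) for r in finder.find_in(c,l)])
print(manip.get_obs()["clock"])
E
```

```text
pics
scene fork_arm [([174.5, 179.2, 44.4, 32.2], 0.84), ([180.5, 237.6, 45.0, 48.7], 0.82)]
scene flat_arm [([298.9, 214.1, 48.5, 30.9], 0.72), ([176.5, 180.4, 39.8, 27.5], 0.3)]
scene fork_arm_head [([175.2, 178.1, 43.5, 32.2], 0.66), ([182.1, 240.7, 44.4, 43.2], 0.59)]
top fork_arm [([170.6, 188.0, 17.1, 56.6], 0.65), ([247.0, 268.1, 24.2, 59.0], 0.63)]
top flat_arm [([299.1, 171.0, 29.6, 58.5], 0.73)]
top fork_arm_head [([247.4, 266.7, 24.2, 60.9], 0.81), ([169.6, 189.0, 15.8, 61.7], 0.67)]
0.4
```

View pics/scene0.png

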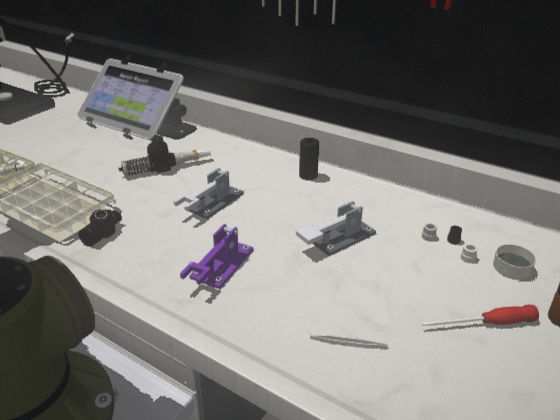

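View pics/top0.png

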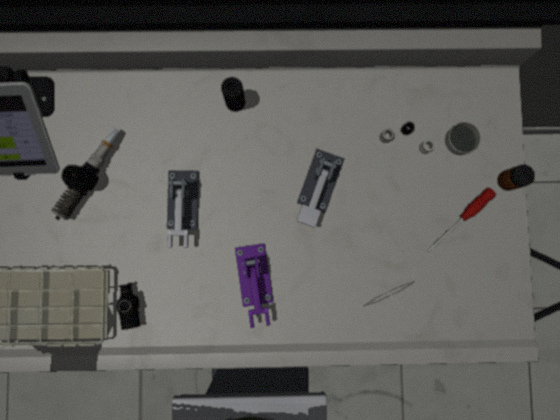

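The grey forked prop is at about (183,208) in top and (212,193) in scene. The purple look-alike is at (255,285) in top, and the flat-ended arm at (318,190). Next I'll measure the forked one.

```bash
cat > h.py <<'E'
import numpy as np
def cloud(d):
    z=d["z_map"]; v,u=np.mgrid[:z.shape[0],:z.shape[1]]
    P=np.stack([(u-d["cx"])/d["fx"]*z,(v-d["cy"])/d["fy"]*z,z],-1)
    W=(P-d["t"])@d["R"]; W[z<=0]=np.nan
    return W
E
python3 - <<'E'
import numpy as np,cv2
from h import cloud
d=np.load("top0.npz"); W=cloud(d); print("cam",-d["R"].T@d["t"],d["fx"])
np.set_printoptions(precision=3,suppress=True,linewidth=200)
for p in [(183,140),(255,200),(183,220),(255,285),(318,190),(245,400)]: print(p,W[p[1],p[0]])
print((W[166:252:2,164:204:2,2]*1000).round().astype('float').astype(int))
im=d["image"][160:255,155:215,::-1]; im=cv2.resize(im,None,fx=6,fy=6,interpolation=cv2.INTER_CUBIC)
cv2.imwrite("pics/topz.png",im)
d=np.load("scene0.npz"); im=d["image"][160:225,165:255,::-1]; im=cv2.resize(im,None,fx=8,fy=8,interpolation=cv2.INTER_CUBIC)
cv2.imwrite("pics/scz.png",im)
E
```

```text
cam [ 0.43767867 -0.05297644  0.97369171] 459.9652399387709
(183, 140) [ 0.688  0.135 -0.   ]
(255, 200) [ 0.556 -0.018  0.001]
(183, 220) [0.513 0.128 0.034]
(255, 285) [ 0.38  -0.018  0.048]
(318, 190) [ 0.569 -0.148  0.049]
(245, 400) [ 0.142  0.008 -0.001]
[[                   0                    0                    0                   -1                    0                    0                    1                    0                   -2
                     1                    0                   -2                   -1                    2                    3                    1                   -1                   -1
                     0                    1]
 [                  -1                    1                   -1                    1                   -3                    0                    2                   -1                    0
                     2                    4                    5                    0                    3                    2                    3                    1                    1
                     0        
[... 16882 characters left out ...]
                   1                   -3                    1                   -1                    0                   -3                   -1                   -3
                    -2                    0]
 [                   2                    3                    0                    1                   -1                    3                    1                    2                    1
                     2                   -1                    2                    2                    1                    3                    0                    1                    0
                    -3                    0]]<stdin>:6: RuntimeWarning: invalid value encountered in cast
```

View pics/topz.png

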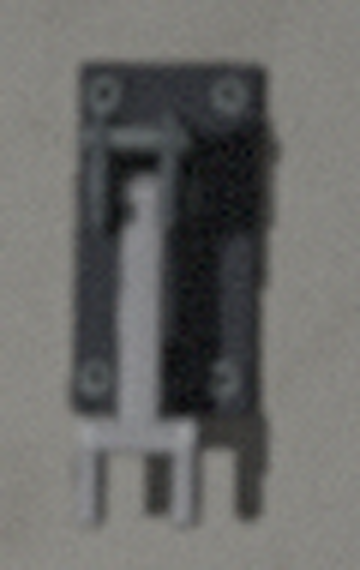

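View pics/scz.png

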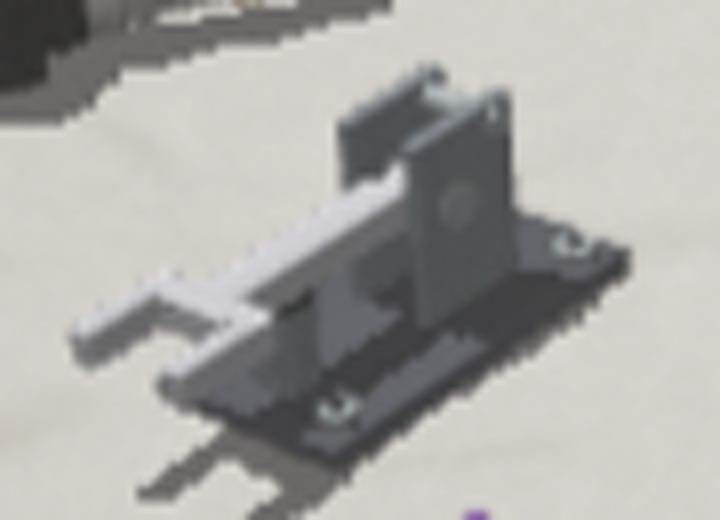

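The grey prop is confirmed: prongs at about (173,240) and (187,240) in top, arm top at 48 mm as it should be. Next I'll fit the arm line and plan the arc.

```bash
python3 - <<'E'
import numpy as np
from h import cloud
from scipy.optimize import least_squares
np.set_printoptions(precision=4,suppress=True)
d=np.load("top0.npz"); W=cloud(d)
W=W[166:252,164:204].reshape(-1,3)
W=W[np.isfinite(W[:,0])]
A=W[(W[:,2]>44)&False|((W[:,2]>.044)&(W[:,2]<.053))]
pl=W[(W[:,2]>.005)&(W[:,2]<.012)]; ch=W[W[:,2]>.058]
for n,P in(("arm",A),("plate",pl),("cheek",ch)): print(n,P.min(0),P.max(0))
# bar rows
bar=A[(A[:,0]>.51)&(A[:,0]<.55)]; k=np.polyfit(bar[:,0],bar[:,1],1); print("bar y(x)",k,len(bar),"yaw",k[0])
hd=A[A[:,0]<.49]; print("head",hd.min(0),hd.max(0))
for s in (np.median(hd[:,1]),):
    for side in(0,1):
        Q=hd[(hd[:,1]>s)==side]; Q=Q[Q[:,0]<.478]; print(side,np.polyfit(Q[:,0],Q[:,1],1),Q[:,1].min(),Q[:,1].max())
import cv2
print(cv2.minAreaRect((pl[:,:2]*1000).astype(np.float32)),cv2.minAreaRect((ch[:,:2]*1000).astype(np.float32)),cv2.minAreaRect((hd[:,:2]*1000).astype(np.float32)))
E
```

```text
arm [0.4577 0.117  0.044 ] [0.5953 0.1558 0.0529]
plate [0.4813 0.1014 0.005 ] [0.6282 0.1736 0.012 ]
cheek [0.5556 0.1167 0.0586] [0.595  0.1506 0.069 ]
bar y(x) [-0.0057  0.1383] 142 yaw -0.005660219763672139
head [0.4577 0.1172 0.0445] [0.49   0.1558 0.0525]
0 [-0.0252  0.1323] 0.1171974297199158 0.12356102420172266
1 [-0.0259  0.1646] 0.1483465899203297 0.15576041082207556
((554.9285888671875, 137.64682006835938), (71.86479949951172, 146.79592895507812), 89.6131591796875) ((575.2787475585938, 133.64808654785156), (33.85725021362305, 39.34010314941406), 89.93748474121094) ((473.9031066894531, 136.43312072753906), (38.56549835205078, 32.265899658203125), 89.77885437011719)
```

```bash
cat > g.py <<'E'
import numpy as np
from scipy.spatial.transform import Rotation as Ro
def quat(yaw,s=1,tilt=0):
    # tool x down; tool z = s*hinge axis; yaw of arm frame; tilt about hinge axis (+: tool tip towards robot)
    R=np.array([[0,-s,0],[0,0,s],[-1,0,0]],float)
    R=(Ro.from_euler('z',yaw)*Ro.from_euler('y',tilt)).as_matrix()@R
    q=Ro.from_matrix(R).as_quat(); return [q[3],*q[:3]]
def tcp(hinge,th,yaw,off,tilt=0,r=.096):
    c=np.array([-r*np.cos(th),0,r*np.sin(th)])+off*np.array([-np.sin(tilt),0,-np.cos(tilt)])
    return np.array(hinge)+Ro.from_euler('z',yaw).apply(c)
E
python3 - <<'E'
from station import manip, optics, finder
from g import *; import cv2
H=[.569,.1353,.042]; off=manip.grip_point_offset; print(off)
np.set_printoptions(precision=3,suppress=True)
for s in(1,-1):
    for th in (0,.8,1.57,1.85): print(s,th,manip.solve_ik(tcp(H,th,-.01,off),quat(-.01,s)))
p=tcp(H,0,-.01,off); p[2]=.2; q=[quat(-.01,s) for s in(1,-1)]
j=[manip.solve_ik(p,a) for a in q]; s=int(abs(j[1][5])<abs(j[0][5])); 
manip.move_ptp(p,q[s]); print("s",s,manip.get_obs()["clock"],manip.get_obs()["tool_pos"])
d=optics.camera("wrist"); np.savez("w0.npz",**d); cv2.imwrite("pics/w0.png",d["image"][:,:,::-1])
E
```

```text
0.0187
1 0 [ 0.691 -0.178 -0.505  0.    -1.243 -2.272]
1 0.8 [ 0.652 -0.147 -0.349  0.    -1.369 -2.233]
1 1.57 [ 0.576  0.016 -0.144  0.    -1.411 -2.157]
1 1.85 [ 0.551  0.085 -0.079  0.    -1.407 -2.131]
-1 0 [ 0.691 -0.178 -0.505  0.    -1.243  0.87 ]
-1 0.8 [ 0.652 -0.147 -0.349  0.    -1.369  0.909]
-1 1.57 [ 0.576  0.016 -0.144  0.    -1.411  0.985]
-1 1.85 [ 0.551  0.085 -0.079  0.    -1.407  1.01 ]
s 1 2.0917 [0.473 0.137 0.2  ]
```

View pics/w0.png

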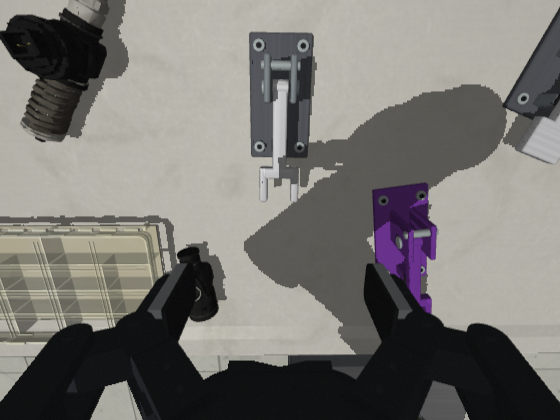

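The wrist view shows the prop ahead, with prongs at (263,185) and (296,185), centred between the fingers. I'll refine with its depth.

```bash
python3 - <<'E'
import numpy as np,cv2
from h import cloud
np.set_printoptions(precision=4,suppress=True)
d=np.load("w0.npz"); W=cloud(d)[25:215,235:325].reshape(-1,3); W=W[np.isfinite(W[:,0])]
A=W[(W[:,2]>.044)&(W[:,2]<.052)]
hd=A[A[:,0]<.487]; bar=A[(A[:,0]>.5)&(A[:,0]<.55)]
pl=W[(W[:,2]>.006)&(W[:,2]<.011)&(W[:,0]>.49)&(W[:,0]<.63)]
print("hd",len(hd),hd.min(0),hd.max(0),np.median(A[:,2]))
print("bar",np.polyfit(bar[:,0],bar[:,1],1),bar[:,1].mean())
print(cv2.minAreaRect((pl[:,:2]*1000).astype(np.float32)),cv2.minAreaRect((hd[:,:2]*1000).astype(np.float32)))
for x in np.arange(.48,.50,.002):
    m=abs(A[:,0]-x)<.001; print(round(x,3),np.ptp(A[m,1]) if m.any() else 0)
E
```

```text
hd 453 [0.4585 0.1182 0.044 ] [0.487  0.1578 0.0503] 0.04846988224072586
bar [-0.0301  0.1527] 0.13690351884552146
((560.4459838867188, 135.9930419921875), (63.96757888793945, 125.09269714355469), 88.57926177978516) ((473.3097839355469, 137.84507751464844), (39.01628494262695, 28.447702407836914), 88.17227935791016)
0.48 0.03882756352627742
0.482 0.03888336382594909
0.484 0.038801283569087755
0.486 0.038717606363186205
0.488 0.038544779035246904
0.49 0.03844500539555949
0.492 0.038483684593871276
0.494 0.03862064863374859
0.496 0.013118721905574116
0.498 0.013046076605970763
0.5 0.013050014664909404
```

```bash
python3 - <<'E'
from station import manip, optics, clamp
from g import *; import cv2
np.set_printoptions(precision=3,suppress=True)
H=[.5703,.1353,.042]; yaw=-.028; off=manip.grip_point_offset; q=quat(yaw,-1)
p=tcp(H,0,yaw,off); manip.move_ptp([*p[:2],.12],q)
manip.line_to(p,q,v=.08); o=manip.get_obs(); print(o["clock"],o["tool_pos"],o["contact_force"])
clamp(25); o=manip.get_obs(); print(o["clock"],o["grip_width"],o["contact_force"],o["torque"])
manip.line_to(tcp(H,.2,yaw,off),q,v=.06); o=manip.get_obs(); print(o["clock"],o["grip_width"],o["contact_force"],o["torque"])
d=optics.camera("scene"); cv2.imwrite("pics/s1.png",cv2.resize(d["image"][140:260,130:290,::-1],None,fx=5,fy=5))
E
```

```text
3.9167 [0.475 0.138 0.024] [ 0.076  0.087 -0.785]
4.4 0.46209666742353067 [-1.033 -0.408  1.9  ] [-0.19   0.424  0.054]
4.8667 0.46401293923727777 [-1.006 -0.638  0.332] [-0.1    0.15   0.071]
```

View pics/s1.png

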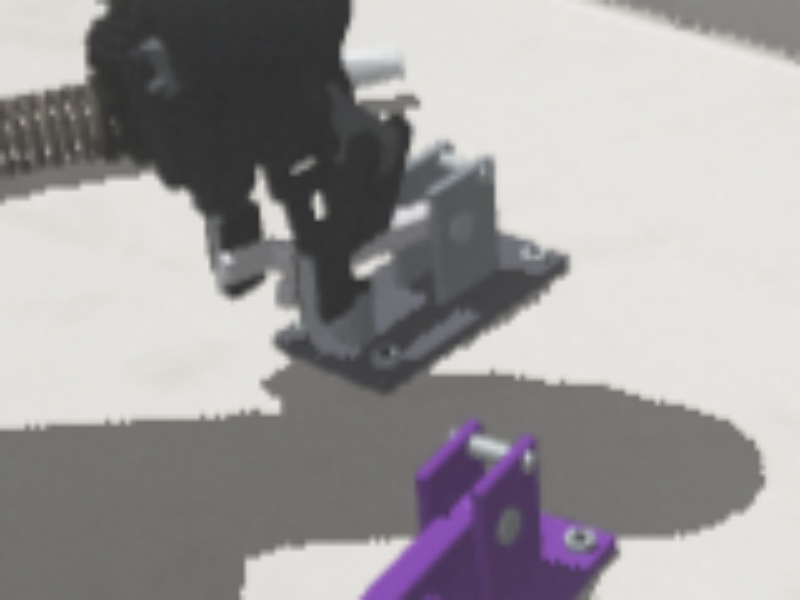

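The prongs are gripped at about 39 mm opening, the fork head at about (255,265) in the crop has lifted, and forces are small. I'll continue the arc.

```bash
python3 - <<'E'
from station import manip, optics, clamp
from g import *; import cv2
np.set_printoptions(precision=2,suppress=True)
H=[.5703,.1353,.042]; yaw=-.028; off=manip.grip_point_offset; q=quat(yaw,-1)
for th in [.4,.6,.8,1.,1.2,1.4,1.55,1.7,1.8]:
    manip.line_to(tcp(H,th,yaw,off),q,v=.07); o=manip.get_obs(); print(th,round(o["clock"],2),round(o["grip_width"],3),o["contact_force"],o["torque"])
    if np.linalg.norm(o["contact_force"])>25: print("STOP");break
d=optics.camera("scene"); cv2.imwrite("pics/s2.png",cv2.resize(d["image"][120:240,150:310,::-1],None,fx=5,fy=5))
E
```

```text
0.4 5.34 0.461 [-1.97 -0.46  1.55] [-0.29  0.47  0.19]
0.6 5.77 0.457 [-0.68 -0.57  1.42] [-0.26  0.03  0.1 ]
0.8 6.19 0.461 [ 1.66  0.14 -2.11] [-0.07 -0.31  0.07]
1.0 6.62 0.459 [ 0.41  0.18 -3.85] [ 0.09 -0.38  0.19]
1.2 7.04 0.459 [ 0.58  1.51 -4.69] [ 0.21 -0.14  0.08]
1.4 7.47 0.466 [-0.37  0.53 -2.79] [0.41 0.35 0.1 ]
1.55 7.83 0.464 [-1.11  1.38 -1.49] [0.54 0.39 0.14]
1.7 8.18 0.457 [-1.04  2.44 -0.56] [0.61 0.44 0.04]
1.8 8.47 0.462 [-0.75  2.45  0.68] [0.7  0.37 0.02]
```

View pics/s2.png

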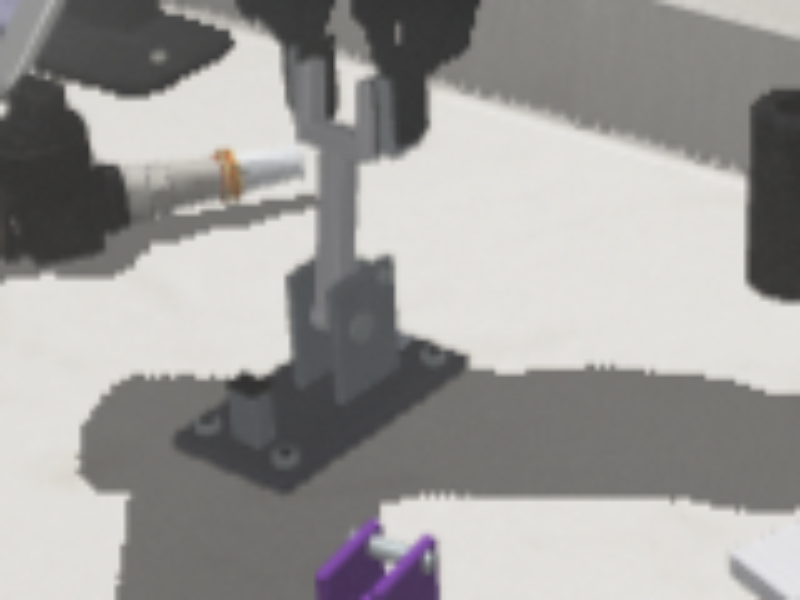

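The arm is up, with the fork at (340,110) still held. I'll push it a little closer to the stop, release, and check.

```bash
python3 - <<'E'
from station import manip, optics, open_jaws
from g import *; import cv2
from h import cloud
np.set_printoptions(precision=3,suppress=True)
H=[.5703,.1353,.042]; yaw=-.028; off=manip.grip_point_offset; q=quat(yaw,-1)
manip.line_to(tcp(H,1.87,yaw,off),q,v=.05); o=manip.get_obs(); print(o["contact_force"])
open_jaws(); manip.hold(.3); o=manip.get_obs(); print(o["clock"],o["contact_force"],o["grip_width"])
p=np.array(o["tool_pos"]); p[2]+=.12; manip.line_to(p,q,v=.1)
manip.move_ptp([.35,.30,.25],q); manip.hold(.5)
print(manip.get_obs()["clock"],manip.get_obs()["contact_force"])
for c in("scene","top"):
    d=optics.camera(c); np.savez(c+"3.npz",**d); 
    cv2.imwrite(f"pics/{c}3.png",d["image"][:,:,::-1])
W=cloud(d).reshape(-1,3)
m=(W[:,0]>.5)&(W[:,0]<.66)&(abs(W[:,1]-.135)<.05)&(W[:,2]>.1)
print(m.sum(),W[m].min(0),W[m].max(0),W[m].mean(0))
E
python3 -c "
import cv2
a=cv2.imread('pics/scene3.png')[100:260,130:370];cv2.imwrite('pics/s3z.png',cv2.resize(a,None,fx=3.3,fy=3.3))"
```

```text
[-0.614  3.199  3.319]
9.6167 [ 1.371 -0.153  0.022] 0.9984990137442221
12.6167 [-0.641 -0.839 -0.111]
294 [0.584 0.113 0.1  ] [0.612 0.153 0.152] [0.598 0.133 0.129]
```

View pics/s3z.png

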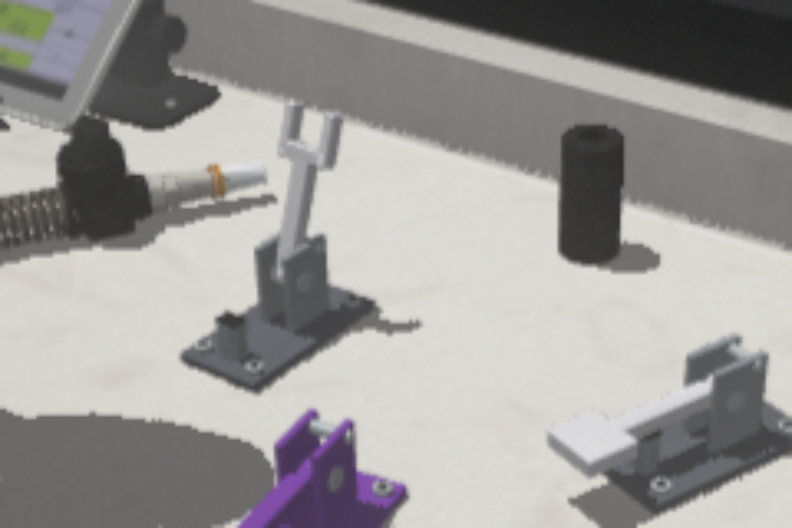

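View pics/top3.png

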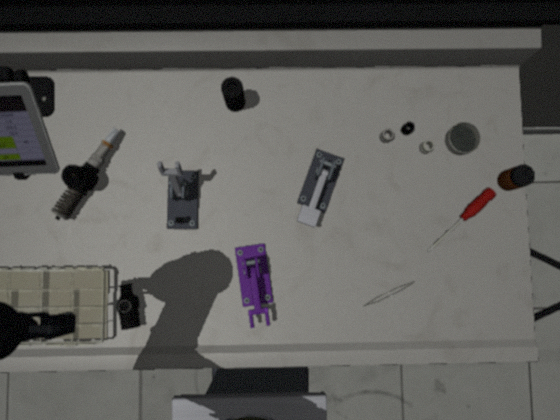

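The fork now leans back on its stop on its own, with the fork at (310,135) in the crop. The flat arm and the purple prop are unchanged, so I'm handing in.

```bash
python3 - <<'E'
from station import manip
print(manip.get_obs()["clock"]); print(manip.close_job())
E
```

```text
12.7167
the job is handed in; nothing more can be done
None
```

The forked arm is up, leaning back on its stop and holding there by itself. I gripped the grey prop's fork by its outer faces, swung it over its hinge past upright, let go and backed off. I handed the job in at 12.7 s of the 38 s allowed.

- **Forked arm:** in the last pictures the robot was clear. The fork's highest point was at z = 0.152 m and its farthest edge about 0.04 m beyond the hinge. That matches the 1.92 rad rest position (about 0.149 m for the tip centre plane, with a few mm of depth noise).
- **Other props:** the flat-ended arm is still folded, and the purple look-alike was not touched.
- **Forces:** the wrist force stayed under about 6 N at every check during the swing and release.

No checks failed. The finder scored the grey and the purple forked props about the same, so I told them apart by colour in the pictures.

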